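# Stamp into the corner of the stamping guide

## Task

Pick up the thin black-handled knife, push its blade under the brass lip of the stamp case, lever the clear lid up with it until the lid stands about upright, leave the lid open and lay the knife back down flat on the desk. Then take the orange stamp out of the case, stand it upright on the stamping guide and press it squarely into the corner so that it firmly touches both metal fences at once, without ramming it. The program finishes while still holding the stamp pressed there; leave the ink jar, green stamp, little torii gate, ink pad and marker where they are.

Things in the scene. Friction and masses are not known exactly. Their poses are not given: they have to be found in the camera images.
- case: Fixed open-topped wooden case on the left of the desk, 116 (x) x 122 (y) x 57 mm high, walls and floor 6 mm. Origin: centre of its underside. Its own +x axis points from the front (lip side, facing the robot's right and the middle of the desk) to the hinge side. The orange stamp stands inside.
- lid (a joint): Hinge of the case's clear 4 mm lid, 0 = shut, 1.57 = upright, 1.75 = stop. The free edge swings up and back over the hinge (case +x side). The hinge is a little stiff: the lid stays where it is left, and about 1 N at the lip moves it.
- lid_hinge (a point): Point on the lid's hinge line, fixed to the case: its +x wall's outer top edge, 57 mm above the desk, mid-width; the hinge line runs along the case's y axis.
- lid_edge (a point): Middle of the free front edge of the lid, on its underside, 132 mm from the hinge line; moves with the lid. The brass lip (5 mm thick, 122 mm wide) overhangs the case's front wall by 16 mm, its underside 57 mm above the desk when shut: the blade goes under it from the front, level, pointing along the case's +x.
- knife: Loose thin knife lying flat, 90 g. Origin: underside of the handle's middle; +x points along the blade, z up. Black handle 80 long x 16 wide x 18 mm high, centred on the origin. Steel blade 15 mm wide, 2.5 mm thick, flush with the handle's underside, reaching 145 mm from the origin. Centre of mass about 14 mm ahead of the origin.
- knife_tip (a point): Middle of the blade's end, half way through its thickness (1.25 mm above the underside), on the knife's axis.
- stamp: Loose orange hand stamp, 85 to 170 g, 48 mm high. Origin: centre of its underside, z up. Foot 56 (x) x 40 (y) x 18 mm high, black rubber underneath; on it an upright grip ridge 44 (x) x 18 (y) x 30 mm high, centred. It starts standing on the floor of the case, 6 mm above the desk.
- guide: Fixed stamping guide on the right of the desk: plywood board 170 x 170 x 10 mm covered with white card. Origin: centre of its underside. Two aluminium fences stand 14 mm high on it.
- far_fence: Fence along the guide's +x edge, 12 mm thick, 170 mm long along the guide's y. Its inner face looks to the guide's -x and passes through the corner point.
- right_fence: Fence along the guide's -y edge, 12 mm thick, 158 mm long along the guide's x. Its inner face looks to the guide's +y and passes through the corner point.
- corner (a point): The inner corner of the guide: where the inner faces of both fences meet the board's top, 10 mm above the desk; 73 mm along +x and 73 mm along -y from the guide's centre. Its axes are those of the guide; free room lies to -x and +y of it.
- ink_jar: Bystander: amber glass jar with black cap, 44 mm across, 55 mm high.
- round_stamp: Bystander: round green hand stamp, 42 mm across, 62 mm high.
- torii: Bystander: small orange and black torii gate model, 125 mm wide, 104 mm high.
- ink_pad: Bystander: flat red ink pad box, 75 x 110 x 18 mm.
- marker: Bystander: blue marker pen, 150 mm long, 14 mm thick.
Mind the look-alikes: they are no part of the job. Of the things that look like the knife, the largest one is meant. Several things have the shape of the guide; the one meant has the colours described above.

How it is judged:
On the way, in this order (a step that is already met when the one before it is completed fails the run):
1. the knife, under the lip, has levered the lid a good way up (value of joint lid above 0.35 rad and contact force between knife and lid above 0.1 N), for 0.1 s.
2. the lid stands open, about upright (value of joint lid above 1.2 rad), for 0.2 s.
At the end, for the whole second after the job is handed in: Fingers still on the stamp, which is at rest, upright (4 deg), down on the guide (4 mm), square to the fences (2.6 deg, any way round), in the corner and pressing each fence with over 1 N; lid open past 1.2 rad, knife flat on the desk (value of joint lid above 1.2 rad and height (world z) of knife below 0.01 m and height (world z) of knife_tip below 0.012 m and contact force between stamp and far_fence above 1 N and contact force between stamp and right_fence above 1 N and (angle between the x axis of stamp and the x axis of guide, either way round below 0.045 rad or angle between the x axis of stamp and the y axis of guide, either way round below 0.045 rad) and angle between stamp's own z axis and vertical below 0.07 rad and z of stamp in the frame of corner below 0.004 m and x of stamp in the frame of corner between -0.032 and -0.017 m and y of stamp in the frame of corner between 0.017 and 0.032 m and contact force between the fingers and stamp above 1 N and linear speed of stamp below 0.01 m/s); the arm keeps its last pose, push and grip.
It fails at once if the stamp is rammed against a fence (over 60 N) (contact force between stamp and far_fence above 60 N or contact force between stamp and right_fence above 60 N).
It fails at once if a bystander is moved by more than 30 mm (distance of any of ink_jar, round_stamp, torii, ink_pad, marker from where it was at the start of the episode above 0.03 m).
It also fails if it takes over 72 s, if anything falls off the work surface, if the arm or the gripper's body presses on something with over 40 N, if the wrist force passes 120 N, or if a joint passes its speed limit or range.

## Robot

A 7-joint arm with a two-finger parallel gripper is mounted at the origin on the work surface. World frame = base frame: x ahead of the robot, y to its left, z up, the work surface at z = 0. Lengths are in m, angles in rad, forces in N, time in s.
With the tool pointing down it reaches from about 0.4 to 0.9 m from the base axis. Payload 5.6 kg.
Tool frame: the origin (TCP) lies midway between the tips of the shut fingers; the grasp point (between the pads) lies 19 mm behind it; y points along the fingers, z is the direction in which the jaws open and shut, and the axes are right-handed (so a half turn about y gives the same grasp; the last joint's range is limited). The gripper opens to 92 mm and grips with 3 to 60 N. Pads are 20 mm wide; open, the fingers measure 128 mm over their backs; the gripper's body (75 mm by 189 mm) begins 69 mm behind the grasp point.
Start: joints at [-1.207, 0.468, -0.012, 1.603, 0.006, 1.071, -0.056], TCP at [0.257, 0.597, 0.215] pointing down, gripper open.
Joint ranges: [-2.53, 2.53], [-0.31, 2.02], [-1.57, 1.55], [0.28, 2.44], [-1.29, 4.43], [0.15, 1.84], [-2.92, 2.92]. Speed limits (rad/s): [2.57, 2.57, 3.14, 3.14, 3.14, 3.14, 3.14].

## Interface

Orientations are given as a 3x3 rotation matrix whose columns are the frame's x, y, z axes.
In Python, from station import env, effector, solver, viewer, workorder, search_frame, tip_of gives the robot as it stands. Calls block until the motion is done:
- env.reach(position, orientation): joint-space move of the TCP to a pose.
- env.movel(position, frame=None, rate=0.15): straight line of the TCP; frame=None keeps the orientation; rate is the mean speed in m/s.
- env.goto_joints(angles): joint-space move.
- effector.release() and effector.grasp(squeeze=None): open the fingers fully, or close them until they stop; squeeze is the grip in N (None keeps the last).
- env.pause(seconds).
- solver.inverse_kinematics(position, orientation): joint angles nearest the present ones, or None.
- env.sense(): the state.
- viewer.read_camera(name): name is "scene" or "top"; returns (picture, depth): 420x560x3 uint8, red, green, blue; 420x560 float32, m along the optical axis (not along the pixel's ray), 0 where there is no reading.
- viewer.camera_info(name): a dict with "intrinsics" (3x3 intrinsics, pixels), "dist_coeffs" ([k1, k2, p1, p2, k3] as OpenCV has them; the pictures are not rectified), "eye" and "rotation" of the camera in the world. Camera axes: x right, y up, looking along -z (the intrinsics and any distortion apply to the point x, -y, -z); pixel columns grow to the right and rows downward; lengths in m; the calibration is good to about 2 mm. A picture is of the moment at which its call begins. camera_info takes no time and is no camera call.
A pose or a line that the arm cannot do raises env.PlanningError and nothing moves.
- workorder.finish_job(): hands the job in, once; it reports no verdict.
Trained networks look in the newest picture that a camera, given by its name, has taken for a name from the list of things; names that differ only in an ending like _2 or _b are one class to them, and where a whole thing is asked for, a point or a joint stands for the part that bears it (a point fixed in the world has none). Each returns a list of dicts, best first, with "score" (0 to 1); they miss things now and then, are a little off and sometimes report something else, mostly with a low value. They report only what shows in the picture. A call takes as long as a camera call. They do not tell look-alikes from the thing itself.
- search_frame(camera, name): "at" ([x, y, z] in m, in world coordinates, good to about 4 mm: the middle of the surface that is visible of it).
- tip_of(camera, name): "at" ([x, y, z] in m, in world coordinates, good to about 4 mm: a listed point, or the origin of a listed thing).
The state is a dict: "t": time; "joint_positions": joint angles; "joint_velocities": joint speeds; "tau": joint torques, N m; "ee_pos": TCP position; "tcp_rot": TCP orientation; "wrist_force": force on the tool from outside, world axes, zero at the start; "moment": the same for the moment, N m; "gripper_width": finger opening in m.
Only numpy, scipy, OpenCV 4.12 (cv2) and the standard library are available. Lean on these libraries where they do the work, as an engineer would, in place of code of your own. Each camera call takes 0.05 s, during which the arm holds its last target. There are 200 camera calls.

## Working session

There is one attempt and no reset: what is moved stays moved. The work goes in short steps, each a Python script; the robot and the scene stay as the last script left them, time stands still between calls to the robot, and variables do not carry over. Pictures are saved under pics/ and viewed, about 8 in all and at most 12, crops included, and the job is handed in when it is done.

```bash
ls; mkdir -p pics; cat > h.py <<'E'
import numpy as np, cv2
from station import env, effector, solver, viewer, workorder, search_frame, tip_of
def snap(cam,fn=None):
    p,d=viewer.read_camera(cam)
    if fn: cv2.imwrite('pics/'+fn,p[:,:,::-1])
    return p,d
def world(cam,uv,depth=None,z=None):
    c=viewer.camera_info(cam);K=np.array(c['intrinsics'],float);D=np.array(c['dist_coeffs'],float)
    q=cv2.undistortPoints(np.array(uv,float).reshape(-1,1,2),K,D).reshape(-1,2)
    r=np.c_[q[:,0],-q[:,1],-np.ones(len(q))]; R=np.array(c['rotation']);e=np.array(c['eye'])
    rw=r@R.T
    s=np.asarray(depth,float).reshape(-1) if depth is not None else (z-e[2])/rw[:,2]
    return e+rw*s[:,None]
def pix(cam,P):
    c=viewer.camera_info(cam);R=np.array(c['rotation']);e=np.array(c['eye'])
    q=(np.array(P,float).reshape(-1,3)-e)@R; q=q*[1,-1,-1]
    return cv2.projectPoints(q,np.zeros(3),np.zeros(3),np.array(c['intrinsics'],float),np.array(c['dist_coeffs'],float))[0].reshape(-1,2)
def st():
    s=env.sense();print('t',round(s['t'],2),'tcp',np.round(s['ee_pos'],4),'F',np.round(s['wrist_force'],2),'M',np.round(s['moment'],2),'w',round(s['gripper_width'],4));return s
E
python3 - <<'E'
from h import *
for c in ('scene','top'):
    i=viewer.camera_info(c);print(c,np.round(i['eye'],3),np.round(i['rotation'],3).tolist(),np.round(i['intrinsics'],1).tolist())
    snap(c,c+'0.png')
    for n in 'case lid_hinge lid_edge knife knife_tip stamp guide corner ink_jar round_stamp torii ink_pad marker'.split():
        print(n,[(np.round(r['at'],3).tolist(),round(r['score'],2)) for r in tip_of(c,n)])
s=st();print(np.round(s['tcp_rot'],3))
E
```

```text
pics
scene [ 1.125 -0.406  1.187] [[0.493, -0.73, 0.473], [0.87, 0.417, -0.263], [-0.006, 0.541, 0.841]] [[528.0, 0.0, 289.0], [0.0, 528.0, 214.9], [0.0, 0.0, 1.0]]
case [([0.521, 0.275, -0.001], 0.59), ([0.577, -0.32, 0.007], 0.56)]
lid_hinge [([0.532, 0.331, 0.058], 0.8)]
lid_edge [([0.506, 0.205, 0.058], 0.98), ([0.501, -0.317, 0.009], 0.17)]
knife [([0.494, 0.011, -0.0], 0.55), ([0.401, 0.068, -0.001], 0.51), ([0.333, -0.034, 0.002], 0.46), ([0.516, -0.24, 0.002], 0.26)]
knife_tip [([0.633, 0.046, 0.001], 0.77), ([0.377, -0.131, 0.002], 0.71), ([0.578, -0.32, 0.012], 0.71), ([0.37, 0.171, 0.003], 0.64)]
stamp []
guide [([0.176, -0.321, 0.002], 0.74), ([0.516, -0.239, 0.001], 0.73)]
corner [([0.244, -0.402, 0.006], 0.81), ([0.577, -0.321, 0.011], 0.57)]
ink_jar [([0.735, -0.068, -0.0], 0.83), ([0.634, 0.046, 0.002], 0.57), ([0.496, 0.012, -0.0], 0.39)]
round_stamp [([0.712, 0.049, 0.005], 0.72)]
torii [([0.741, 0.199, 0.003], 0.87)]
ink_pad [([0.396, -0.405, -0.001], 0.92)]
marker [([0.763, -0.252, -0.003], 0.87)]
top [ 0.346 -0.053  1.007] [[0.028, 0.988, -0.15], [-1.0, 0.028, 0.
[... 369 characters left out ...]
, ([0.504, 0.204, 0.058], 0.47)]
knife_tip [([0.374, -0.134, 0.0], 0.79), ([0.377, 0.166, 0.002], 0.74), ([0.64, 0.047, 0.0], 0.55)]
stamp [([0.489, 0.011, 0.006], 0.6)]
guide [([0.176, -0.32, 0.002], 0.89), ([0.518, -0.245, 0.002], 0.63)]
corner [([0.242, -0.402, 0.011], 0.88), ([0.581, -0.315, 0.011], 0.61)]
ink_jar [([0.736, -0.07, -0.001], 0.66)]
round_stamp [([0.71, 0.05, 0.0], 0.49)]
torii [([0.742, 0.195, -0.0], 0.74)]
ink_pad [([0.398, -0.403, -0.001], 0.9)]
marker [([0.397, -0.402, -0.002], 0.64), ([0.639, 0.05, 0.004], 0.52)]
t 1.4 tcp [0.2572 0.5969 0.2146] F [-0.   -0.47 -0.5 ] M [-0.04 -0.01  0.02] w 0.0922
[[ 0.918  0.     0.396]
 [-0.396  0.     0.918]
 [ 0.    -1.     0.   ]]
```

View pics/scene0.png

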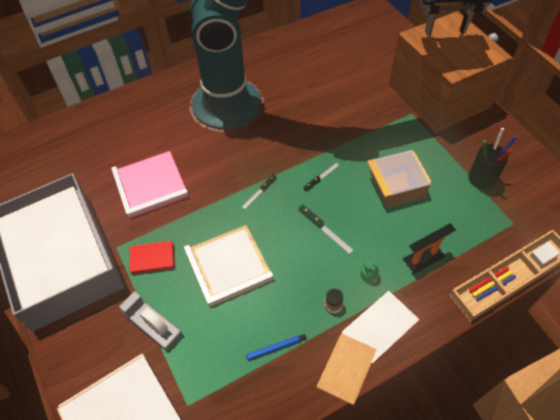

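View pics/top0.png

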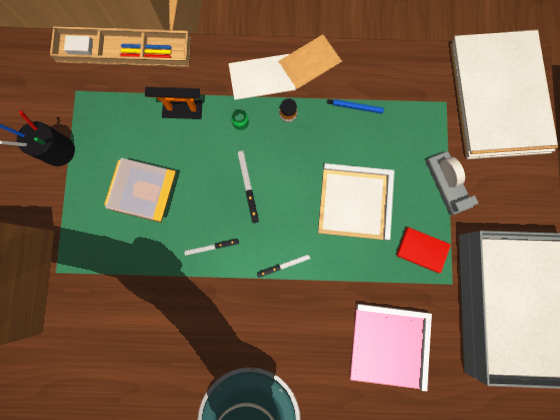

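The scene picture shows the largest knife at about px (325,228). The white guide is at (228,263), with a pink look-alike at (150,183). The case is at (400,180). The top picture agrees: knife (247,187), guide (356,202), case (140,190) with the stamp seen through the lid at (147,190). The fully open fingers are wider than the case's inside, so I'll check the gripper options and refine the geometry first.

View pics/c1.png

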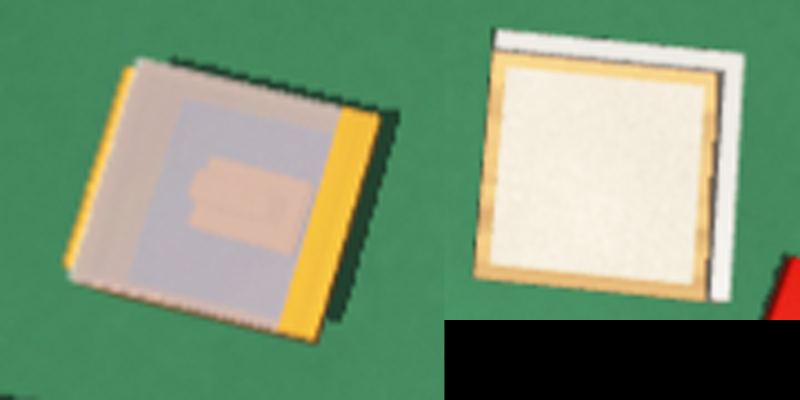

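```bash
cat >> h.py <<'E'
def R(psi,pitch=0):
    k=np.array([np.cos(psi),np.sin(psi),0]);n=np.array([-k[1],k[0],0]);y=np.array([0,0,-1.])
    return np.stack([k,y,n],1)
def kax(psi): return np.array([np.cos(psi),np.sin(psi),0])
E
python3 - <<'E'
from h import *
c=np.array([[382,112],[318,342],[130,68],[68,268]])*.225+[90,145]
w=world('top',c[:2],z=.062);h=world('top',c[2:],z=.057);print(np.round(w,4),np.round(h,4))
print('lip mid',w.mean(0),'hinge mid',h.mean(0)); l=w[0]-w[1];print('yaw',np.degrees(np.arctan2(l[1],l[0]))+90,np.linalg.norm(l)); v=h.mean(0)-w.mean(0);print(np.degrees(np.arctan2(v[1],v[0])),np.linalg.norm(v))
g=np.array([[495,30],[745,53],[730,300]])*1.125; g=(g-[500,0])/4+[310,155]
w=world('top',g,z=.024);print(np.round(w,4));a=w[0]-w[1];b=w[1]-w[2];print('guide y,x ang',np.degrees(np.arctan2(a[1],a[0]))-90,np.degrees(np.arctan2(b[1],b[0])),np.linalg.norm(a),np.linalg.norm(b))
psi=np.radians(13.3);P=np.array([.493,.0125,0])+.022*kax(psi)
for q in (P+[0,0,.1],):
    for s in (0,np.pi): print(solver.inverse_kinematics(q,R(psi+s)))
for s in (0,np.pi): print(solver.inverse_kinematics([.48,.09,.06],R(np.radians(75)+s)))
env.reach(P+[0,0,.10],R(psi));st()
p,d=snap('scene');p2,_=snap('top')
u,v=pix('scene',P+[0,0,.1])[0].astype(int);a=cv2.resize(p[max(0,v-110):v+50,u-80:u+80],(400,400))
u,v=pix('top',P+[0,0,.1])[0].astype(int);b=cv2.resize(p2[v-80:v+80,u-80:u+80],(400,400))
cv2.imwrite('pics/g1.png',np.hstack([a,b])[:,:,::-1])
E
```

```text
[[0.5648 0.1902 0.062 ]
 [0.4421 0.2152 0.062 ]] [[0.5858 0.3261 0.057 ]
 [0.4778 0.3491 0.057 ]]
lip mid [0.50346396 0.20268368 0.062     ] hinge mid [0.53178962 0.33757534 0.057     ]
yaw 78.46391066857069 0.1251683649820302
78.14086673856356 0.13792426595693738
[[ 0.6011 -0.1614  0.024 ]
 [ 0.5898 -0.3332  0.024 ]
 [ 0.4199 -0.3208  0.024 ]]
guide y,x ang -3.7840822170281285 -4.173351392009643 0.1721729040105934 0.17035983263324248
[-0.26898033  0.400468    0.20598586  2.0345578  -0.12152291  0.71784607
  1.81576775]
[-0.62531319  0.45764944  0.65469023  2.05643241 -0.40373695  0.75437775
 -1.05912699]
[-0.13645508  0.44045786 -0.14054026  2.09577892  0.10418514  0.61171894
  2.5306655 ]
[-0.61837352  0.45773181  0.44284833  2.12681478 -0.33093111  0.6221752
 -0.20567392]
t 4.05 tcp [0.5146 0.0185 0.1001] F [-0.39 -0.04 -0.47] M [0.07 0.01 0.01] w 0.0918
```

View pics/g1.png

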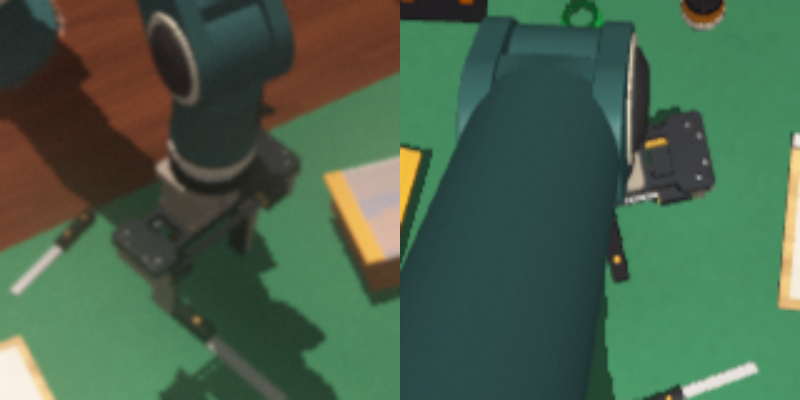

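Both views show the open fingers straddling the knife handle, with scene crop px (205,330) as the handle. The grasp position is right, so I'll go down and grip.

```bash
python3 - <<'E'
from h import *
psi=np.radians(13.3);P=np.array([.493,.0125,0])+.022*kax(psi)
env.movel(P+[0,0,.003],rate=.1);st()
effector.grasp(45);st()
env.movel(P+[0,0,.10],rate=.15);st()
c=np.radians(78.2);u=kax(c);E=np.array([.504,.203,0])
# handle grasp ~122mm behind tip; tip 40 mm before the lip edge
Q=E-u*(.123+.04); Q[2]=.075
env.reach(Q,R(c));s=st();print(np.round(s['joint_positions'],2))
p,d=snap('scene','k1.png');p2,d2=snap('top')
for cam in('scene','top'):
    snap(cam)
    for n in('knife_tip','lid_edge','knife'):print(cam,n,[(np.round(r['at'],4).tolist(),round(r['score'],2)) for r in tip_of(cam,n)])
t=Q+u*.123
U,V=pix('scene',t)[0].astype(int);a=cv2.resize(p[V-50:V+50,U-50:U+50],(400,400),interpolation=2)
U,V=pix('top',t)[0].astype(int);b=cv2.resize(p2[V-40:V+40,U-40:U+40],(400,400),interpolation=2)
print(pix('scene',t),pix('top',t))
cv2.imwrite('pics/k2.png',np.hstack([a,b])[:,:,::-1])
E
```

```text
t 5.27 tcp [0.5149 0.0176 0.0035] F [ 0.7   0.48 -0.65] M [0.04 0.05 0.  ] w 0.0918
t 6.4 tcp [0.5144 0.0175 0.003 ] F [-0.25 -0.18 -0.25] M [-0.   -0.03  0.02] w 0.0156
t 7.2 tcp [0.5138 0.0176 0.0994] F [ 0.09 -0.32 -0.99] M [ 0.05 -0.01 -0.  ] w 0.0154
t 8.07 tcp [0.4706 0.0432 0.0745] F [-0.26 -0.39 -0.59] M [0.11 0.09 0.04] w 0.0156
[-0.11  0.39 -0.07  2.13  0.04  0.63  2.73]
scene knife_tip [([0.4954, 0.1638, 0.0727], 0.76), ([0.377, -0.1322, 0.0007], 0.75)]
scene lid_edge [([0.5066, 0.2005, 0.0587], 0.97)]
scene knife [([0.3367, -0.0359, 0.0008], 0.78), ([0.4697, 0.0227, 0.0715], 0.6), ([0.403, 0.0661, 0.0014], 0.47), ([0.7368, -0.0705, 0.0], 0.2)]
top knife_tip [([0.3778, -0.1329, -0.0], 0.75)]
top lid_edge [([0.5009, 0.2012, 0.0617], 0.75)]
top knife [([0.3414, -0.0339, -0.002], 0.61), ([0.4633, 0.0222, 0.0793], 0.58), ([0.7354, -0.0683, -0.0006], 0.56)]
[[362.18072906 178.56160824]] [[184.14215564 198.6234404 ]]
```

View pics/k2.png

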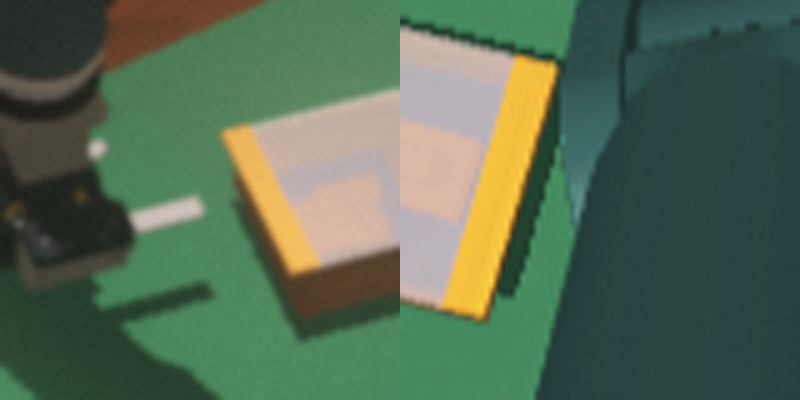

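The tip at scene px (362,179) matches the prediction within 1 mm, and the blade is level below the brass lip. Next I insert and lever.

```bash
python3 - <<'E'
from h import *
c=np.radians(78.2);u=kax(c);E=np.array([.504,.2025,0]);H=E+.132*u
L=.123
def tcp(r,th,dz=0):
    q=H-u*(r*np.cos(th)+L);q[2]=.057+r*np.sin(th)+.0005+dz;return q
q=tcp(.123+.035,0,-.007);env.movel(q,frame=R(c),rate=.15)
env.movel(tcp(.123,0,-.007),rate=.08);st()
for th in np.arange(.0,1.61,.16):
    r=np.interp(th,[0,.2,.7],[.123,.121,.110])
    env.movel(tcp(r,th),rate=.1)
    if th<.5: st()
st()
p,d=snap('scene','l1.png')
print([(np.round(r['at'],4).tolist(),round(r['score'],2)) for r in tip_of('scene','lid_edge')],[(np.round(r['at'],4).tolist(),round(r['score'],2)) for r in tip_of('scene','knife_tip')], H)
E
```

```text
t 9.5 tcp [0.4806 0.0911 0.0505] F [-0.19 -0.2  -1.06] M [0.03 0.13 0.  ] w 0.0159
t 9.75 tcp [0.4809 0.0905 0.058 ] F [-0.29  0.57 -1.82] M [ 0.14  0.06 -0.  ] w 0.0154
t 10.1 tcp [0.4818 0.094  0.0772] F [-0.01 -0.25 -1.23] M [0.11 0.07 0.03] w 0.0154
t 10.44 tcp [0.4831 0.1015 0.0947] F [ 0.41 -0.63 -1.53] M [0.07 0.1  0.01] w 0.0157
t 10.78 tcp [0.4852 0.1119 0.1106] F [-0.45 -0.5  -1.62] M [0.07 0.12 0.05] w 0.0156
t 13.07 tcp [0.5065 0.2154 0.1674] F [ 0.51  0.19 -0.57] M [ 0.05  0.09 -0.01] w 0.0157
[([0.5809, -0.3194, 0.0074], 0.73), ([0.5011, -0.317, 0.0113], 0.62), ([0.5334, 0.3382, 0.1906], 0.59)] [([0.3773, -0.131, 0.0021], 0.7), ([0.3711, 0.1715, 0.0022], 0.5), ([0.5318, 0.3357, 0.163], 0.49)] [0.53099348 0.3317105  0.        ]
```

View pics/l1.png

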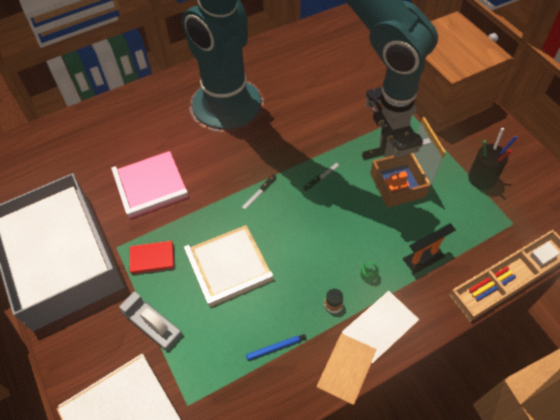

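The lid stands about upright, with its edge at px (437,140) and the networks putting it at z 0.19. The orange stamp is visible at (400,180). I'll lay the knife back down and measure the stamp.

```bash
python3 - <<'E'
from h import *
c=np.radians(78.2);u=kax(c)
s=env.sense();q=np.array(s['ee_pos'])
env.movel(q-u*.12,rate=.25)
psi=np.radians(13.3);P=np.array([.493,.0125,0])+.022*kax(psi)
env.reach(P+[0,0,.06],R(psi));env.movel(P+[0,0,.0045],rate=.1);st()
effector.release();env.movel(P+[0,0,.12],rate=.25);st()
env.reach([.45,-.15,.25],R(psi))
p,d=snap('scene');print([(np.round(r['at'],4).tolist(),round(r['score'],2)) for n in('stamp','knife','knife_tip','lid_edge') for r in tip_of('scene',n)[:2]])
p2,d2=snap('top');print([(np.round(r['at'],4).tolist(),round(r['score'],2)) for n in('stamp','knife','knife_tip') for r in tip_of('top',n)[:2]])
np.savez('s.npz',p=p,d=d,p2=p2,d2=d2)
a=cv2.resize(p[130:230,350:450],(400,400),interpolation=2);b=cv2.resize(p2[150:230,100:180],(400,400),interpolation=2)
cv2.imwrite('pics/s1.png',np.hstack([a,b])[:,:,::-1])
st()
E
```

```text
t 15.38 tcp [0.5147 0.0176 0.0047] F [-0.14  0.35 -0.73] M [ 0.03 -0.03  0.03] w 0.0153
t 17.18 tcp [0.5138 0.0176 0.1194] F [-0.37 -0.54 -0.98] M [ 0.09  0.04 -0.04] w 0.0919
[([0.522, 0.267, 0.0057], 0.6), ([0.4955, 0.015, -0.0032], 0.74), ([0.3993, 0.0676, -0.0004], 0.61), ([0.6316, 0.0433, -0.0015], 0.93), ([0.371, 0.1698, -0.0001], 0.46), ([0.5316, 0.3377, 0.1896], 0.83), ([0.7599, -0.2483, -0.0032], 0.2)]
[([0.5228, 0.2689, 0.0043], 0.93), ([0.4893, 0.0139, 0.0072], 0.86), ([0.3386, -0.0372, -0.0033], 0.63), ([0.3783, 0.1701, 0.0021], 0.65), ([0.3742, -0.1336, 0.0024], 0.63)]
t 18.52 tcp [ 0.4501 -0.1497  0.2497] F [-0.18 -0.14  0.28] M [ 0.03  0.05 -0.01] w 0.0921
```

View pics/s1.png

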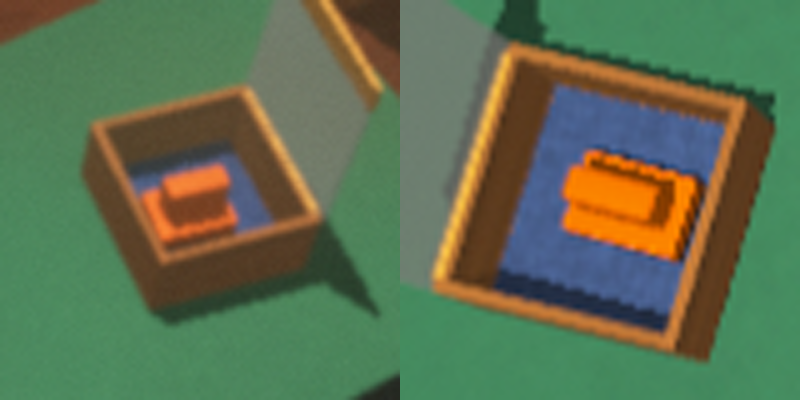

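Knife flat, stamp ridge parallel to the case's x (top crop: ridge from (562,190) to (660,205)). Before entering the case I measure the fingers' real outline from the depth picture, and the ridge.

```bash
python3 - <<'E'
from h import *
f=np.load('s.npz');psi=np.radians(13.3);T=np.array([.4501,-.1497,.2497]);Rt=R(psi)
vv,uu=np.mgrid[0:420,0:560];uv=np.c_[uu.ravel(),vv.ravel()]
for cam,d in(('scene',f['d']),('top',f['d2'])):
    W=world(cam,uv,depth=d.ravel());L=(W-T)@Rt
    m=(d.ravel()>0)&(abs(L[:,0])<.02)&(abs(L[:,2])<.11)&(L[:,1]<.01)&(L[:,1]>-.09)
    for lo in np.arange(-.08,.01,.01):
        k=m&(L[:,1]>=lo)&(L[:,1]<lo+.01)
        if k.sum(): 
            z=L[k,2]*1e3;x=L[k,0]*1e3;print(cam,'y %.0f'%(lo*1e3),k.sum(),'jaw neg',np.round([z[z<0].min(),z[z<0].max()],0) if (z<0).any() else '','pos',np.round([z[z>0].min(),z[z>0].max()],0) if (z>0).any() else '','x',np.round([x.min(),x.max()],0))
    p=f['p'] if cam=='scene' else f['p2']
    hsv=cv2.cvtColor(p,cv2.COLOR_RGB2HSV).reshape(-1,3)
    r=np.linalg.norm(W[:,:2]-[.522,.268],axis=1)
    o=(hsv[:,0]<16)&(hsv[:,1]>190)&(hsv[:,2]>150)&(r<.042)
    print(cam,'z hist',np.histogram(W[o,2],bins=np.arange(0,.08,.006)))
    k=o&(W[:,2]>.048)&(W[:,2]<.062)
    if k.sum()>8:
        q=W[k];print('ridge top',k.sum(),np.round(q.mean(0),4),cv2.minAreaRect((q[:,:2]*1000).astype(np.float32)))
    k=o&(W[:,2]>.02)&(W[:,2]<.03)
    if k.sum()>8: print('foot',k.sum(),cv2.minAreaRect((W[k][:,:2]*1000).astype(np.float32)))
E
```

```text
scene y -80 14 jaw neg  pos [49. 60.] x [-6. 13.]
scene y -70 35 jaw neg [-60. -53.] pos [45. 61.] x [-10.  14.]
scene y -60 50 jaw neg [-64. -48.] pos [45. 60.] x [-2. 14.]
scene y -50 56 jaw neg [-63. -45.] pos [44. 61.] x [-8. 14.]
scene y -40 56 jaw neg [-63. -47.] pos [45. 61.] x [-9. 13.]
scene y -30 52 jaw neg [-62. -45.] pos [45. 61.] x [-8. 13.]
scene y -20 49 jaw neg [-60. -47.] pos [44. 58.] x [-8. 12.]
scene y -10 34 jaw neg [-58. -45.] pos [45. 58.] x [-8. 12.]
scene y -0 1 jaw neg  pos [48. 48.] x [8. 8.]
scene z hist (array([ 0,  0,  0, 50, 41,  7,  2,  2, 40, 23,  0,  0,  0]), array([0.   , 0.006, 0.012, 0.018, 0.024, 0.03 , 0.036, 0.042, 0.048,
       0.054, 0.06 , 0.066, 0.072, 0.078]))
ridge top 63 [0.5247 0.2645 0.0535] ((524.5354614257812, 265.12957763671875), (40.281463623046875, 15.49144172668457), 75.8109130859375)
foot 86 ((524.6686401367188, 263.8727111816406), (53.31574630737305, 38.98937225341797), 77.41405487060547)
top z hist (array([ 1, 11,  0, 53, 52,  6,  5,  4, 61, 40,  0,  0,  0]), array([0.   , 0.006, 0.012, 0.018, 0.024, 0.03 , 0.036, 0.042, 0.048,
       0.054, 0.06 , 0.066, 0.072, 0.078]))
ridge top 101 [0.5207 0.2688 0.0535] ((520.507080078125, 269.19195556640625), (44.69154739379883, 17.9245662689209), 75.6675033569336)
foot 102 ((521.4013671875, 269.2024841308594), (56.78742599487305, 39.03468322753906), 76.50249481201172)
```

```bash
cat >> h.py <<'E'
from scipy.spatial.transform import Rotation as Ro
CY=np.radians(78.2)
def Rt(psi,g):  # tool x along psi, then leaned by g about the jaw axis (body toward -x tool for g>0)
    A=R(psi);return Ro.from_rotvec(-g*A[:,2]).as_matrix()@A
E
python3 - <<'E'
from h import *
f=np.load('s.npz')
vv,uu=np.mgrid[0:420,0:560];uv=np.c_[uu.ravel(),vv.ravel()]
T=np.array([.4501,-.1497,.2497]);A=R(np.radians(13.3))
for cam,d,p in(('scene',f['d'],f['p']),('top',f['d2'],f['p2'])):
    W=world(cam,uv,depth=d.ravel());L=(W-T)@A*1e3
    m=(d.ravel()>0)&(abs(L[:,0])<60)&(abs(L[:,2])<130)
    for lo in(-140,-120,-110,-100,-90,-80):
        k=m&(L[:,1]>lo)&(L[:,1]<lo+10)
        if k.sum(): print(cam,lo,k.sum(),'x',np.percentile(L[k,0],[1,99]).round(),'z',np.percentile(L[k,2],[1,99]).round())
    k=(d.ravel()>0)&(W[:,2]>.0525)&(W[:,2]<.0615)&(np.linalg.norm(W[:,:2]-[.519,.275],axis=1)<.092)&(np.linalg.norm(W[:,:2]-[.522,.268],axis=1)>.036)
    for ang in range(1):
        q=(W[k][:,:2]-[.519,.275])*1e3
        c_,s_=kax(CY)[:2];a=q@[c_,s_];b=q@[-s_,c_]
        print(cam,k.sum(),'u pct',np.percentile(a,[1,3,97,99]).round(1),'v pct',np.percentile(b,[1,3,97,99]).round(1),cv2.minAreaRect(q.astype(np.float32)))
# geometry
hy=.061-.006;hx=.058-.006
def geo(al,g,tz,du,dv):
    best=None
    # case frame: x=u,y=v ; tool x dir at psi=al (relative case yaw)
    A=Rt(al,g);c=np.array([du,dv,tz])
    out=[]
    for J in(-1,1):
        for x in(-.010,.010):
            for y,o in((0,.0585),(-.02,.0605),(-.03,.062)):
                P=c+A@np.array([x,y,J*o])
                if P[2]<.060: out.append(P)
    out=np.array(out)
    B=np.array([c+A@np.array([x,-.088,z]) for x in(-.0375,.0375) for z in(-.0945,.0945)]+[c+A@np.array([x,-.15,z]) for x in(-.0375,.0375) for z in(-.0945,.0945)])
    lid=B[:,0]-.058; ang=np.degrees(np.arctan2(lid,B[:,2]-.057))
    return out.min(0)*1e3,out.max(0)*1e3,ang.max()
for al in(36,40,44,-40):
    for g in(0,10,16):
        lo,hi,a=geo(np.radians(al),np.radians(g),.043,0,0)
        print(al,g,'u',lo[0].round(1),hi[0].round(1),'(52) v',lo[1].round(1),hi[1].round(1),'(55) lidlean@du0',round(a,1), '@du-7',round(geo(np.radians(al),np.radians(g),.043,-.007,0)[2],1))
for al in(40,-40,140,220):
  for g in(0,16):
    gg=g if abs(al)<90 else -g
    print(al,g,np.round(solver.inverse_kinematics([.519,.27,.045],Rt(CY+np.radians(al),np.radians(gg))),2) if solver.inverse_kinematics([.519,.27,.045],Rt(CY+np.radians(al),np.radians(gg))) is not None else None)
E
```

```text
scene -140 651 x [-28.  32.] z [-95.  93.]
scene -120 271 x [-23.  34.] z [-93.  89.]
scene -110 345 x [-21.  35.] z [-86.  81.]
scene -100 127 x [-25.  35.] z [-88.  84.]
scene -90 21 x [-17.  31.] z [-87.  86.]
scene -80 14 x [-6. 13.] z [49. 59.]
scene 445 u pct [-59.6 -59.2  60.2  61. ] v pct [-64.7 -63.9  58.4  60. ] ((2.4237289428710938, -0.03913116455078125), (121.5353012084961, 128.00909423828125), 78.1170654296875)
top -140 544 x [-30.  29.] z [37. 97.]
top -120 233 x [-32.  30.] z [52. 87.]
top -110 44 x [-32.  31.] z [38. 85.]
top -100 6 x [-32. -31.] z [53. 88.]
top -90 2 x [-31. -31.] z [83. 85.]
top 615 u pct [-56.2 -55.8  60.3  61.1] v pct [-61.8 -61.3  61.1  61.7] ((0.6957550048828125, 2.343780517578125), (118.32122802734375, 124.09031677246094), 77.71336364746094)
36 0 u -42.5 42.5 (52) v -53.2 53.2 (55) lidlean@du0 20.6 @du-7 15.8
36 10 u -42.4 42.4 (52) v -53.1 53.1 (55) lidlean@du0 10.8 @du-7 5.8
36 16 u -47.8 42.2 (52) v -57.8 53.0 (55) lidlean@du0 5.0 @du-7 0.1
40 0 u -45.3 45.3 (52) v -51.2 51.2 (55) lidlean@du0 23.0 @du-7 18.3
40 10 u -45.1 45.1 (52) v -51.1 5
[... 222 characters left out ...]
@du0 16.3 @du-7 11.6
44 16 u -52.9 47.6 (52) v -54.0 48.8 (55) lidlean@du0 11.3 @du-7 6.4
-40 0 u -45.3 45.3 (52) v -51.2 51.2 (55) lidlean@du0 23.0 @du-7 18.3
-40 10 u -45.1 45.1 (52) v -51.1 51.1 (55) lidlean@du0 13.7 @du-7 8.9
-40 16 u -50.5 45.0 (52) v -51.0 56.1 (55) lidlean@du0 8.3 @du-7 3.4
40 0 [-0.33  0.6  -0.26  1.86  0.23  0.71  2.9 ]
40 16 [ 0.26  0.84 -0.9   1.82  0.49  0.79  2.83]
-40 0 [-0.48  0.58 -0.08  1.87  0.07  0.69  1.64]
-40 16 [-0.45  0.5  -0.07  2.09 -0.03  0.28  1.75]
140 0 [-0.81  0.6   0.36  1.9  -0.31  0.7  -1.17]
140 16 [-0.8   0.51  0.35  2.11 -0.69  0.33 -0.79]
220 0 [-0.65  0.58  0.14  1.88 -0.12  0.68  0.06]
220 16 [-0.44  0.61  0.08  1.86 -0.48  0.76  0.48]
```

Measured: fingers taper to about ±58 mm at the tips, so they fit the cavity (±52/±55 mm) only on a diagonal. The body has to lean away from the lid. I'll enter about 40° skewed and 12° leaned about the jaw axis, in small force-checked steps. The closing jaws should turn the ridge to themselves.

```bash
cat > pick.py <<'E'
from h import *
import sys
CY=np.radians(78.0);C=np.array([.520,.2757,0]);u=kax(CY);v=np.array([-u[1],u[0],0])
A=Rt(CY-np.radians(40),np.radians(12))
def at(du,dv,z): return C+u*du+v*dv+[0,0,z]
du,dv=-.0025,-.0015
env.reach(at(-.07,dv,.20),A)
env.movel(at(-.06,dv,.078),rate=.2);F0=np.array(st()['wrist_force'])
env.movel(at(du,dv,.078),rate=.12);st()
ok=True
for z in(.066,.060,.056,.052,.048,.045,.042):
    env.movel(at(du,dv,z),rate=.06)
    s=env.sense();dF=np.array(s['wrist_force'])-F0
    print(z,np.round(dF,1))
    if np.linalg.norm(dF)>9: ok=False;print('contact, stop');break
p,d=snap('scene','p1.png');p2,_=snap('top')
if ok and z==.042: effector.grasp(30);st()
p3,_=snap('scene')
cv2.imwrite('pics/p2.png',np.hstack([cv2.resize(q[110:230,340:460],(400,400),interpolation=2) for q in(p,p3)])[:,:,::-1])
st()
E
python3 pick.py
```

```text
t 20.63 tcp [0.5099 0.2163 0.0787] F [-0.23  0.13  1.06] M [-0.03  0.16 -0.  ] w 0.0919
t 21.27 tcp [0.5209 0.2724 0.0782] F [ 0.85 -0.58 -0.55] M [-0.06  0.2   0.03] w 0.0919
0.066 [ 0.3 -0.2 -1.5]
0.06 [-0.3 -0.8 -1.8]
0.056 [ 0.3 -0.7 -1.5]
0.052 [-0.4  0.3 -0.9]
0.048 [ 0.4 -0.2 -0.2]
0.045 [-0.1 -0.  -0.7]
0.042 [ 0.3 -0.6 -0.7]
t 24.32 tcp [0.5209 0.273  0.042 ] F [-0.14 -0.14  0.24] M [-0.01  0.22  0.02] w 0.0178
t 24.38 tcp [0.5209 0.273  0.042 ] F [0.17 0.14 0.36] M [-0.04  0.13 -0.  ] w 0.0177
```

View pics/p2.png

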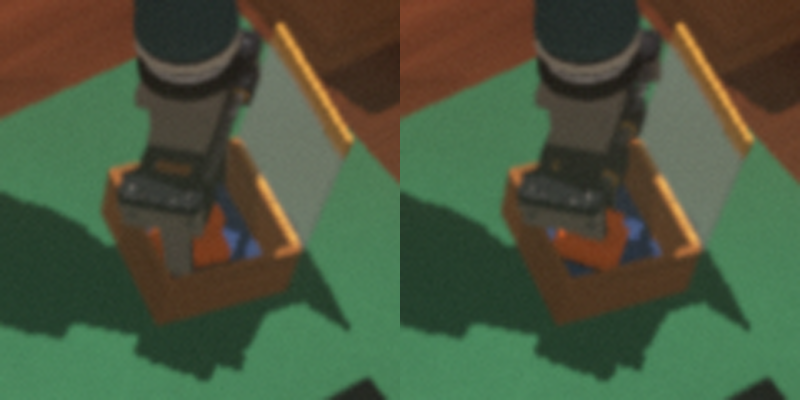

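The left frame shows the fingers inside the case clear of the walls. On the right the stamp is gripped flush (width 17.8 mm, ridge 18) and the lid leans back. I lift it out, measure the guide and set the stamp down on the open part of the board.

```bash
python3 - <<'E'
from h import *
CY=np.radians(78.0);u=kax(CY);A=Rt(CY-np.radians(40),np.radians(12))
q=np.array([.5209,.273,.042])
vv,uu=np.mgrid[0:420,0:560];uv=np.c_[uu.ravel(),vv.ravel()]
for cam in('top','scene'):
    p,d=snap(cam);W=world(cam,uv,depth=d.ravel());r=np.linalg.norm(W[:,:2]-[.514,-.242],axis=1)
    k=(d.ravel()>0)&(W[:,2]>.0065)&(W[:,2]<.03)&(r<.125)&~((W[:,1]<-.34))
    rc=cv2.minAreaRect((W[k][:,:2]*1e3).astype(np.float32));print(cam,rc)
    k2=(d.ravel()>0)&(W[:,2]>.019)&(W[:,2]<.03)&(r<.125);L=W[k2][:,:2]
    th=np.radians(-4);gx=np.array([np.cos(th),np.sin(th)]);gy=np.array([-gx[1],gx[0]])
    a=(L-[.579,-.319])@gx;b=(L-[.579,-.319])@gy
    f=(b>.02)&(a>-.02);g=(a<-.02)&(b<.02)
    pf=np.polyfit(b[f],a[f],1);pg=np.polyfit(a[g],b[g],1)
    print('far fence centre a@b=.05',np.polyval(pf,.05)*1e3,'slope deg',-np.degrees(pf[0]),'right b@a=-.05',np.polyval(pg,-.05)*1e3,np.degrees(pg[0]),'board z',np.median(W[(r<.05),2]))
env.movel(q+[0,0,.07],rate=.12);env.movel(q-u*.08+[0,0,.10],rate=.25);s=st()
gy=np.radians(-4);A2=Rt(gy,np.radians(12));X=kax(gy);Y=np.array([-X[1],X[0],0]);Cn=np.array([.579,-.319,0])
Pl=Cn-.075*X+.065*Y
env.reach(Pl+[0,0,.13],A2);s=st();print(np.round(s['joint_positions'],2))
env.movel(Pl+[0,0,.052],rate=.15);F0=np.array(env.sense()['wrist_force'])
for z in np.arange(.050,.0405,-.0015):
    env.movel(Pl+[0,0,z],rate=.04);dF=np.array(env.sense()['wrist_force'])-F0;print(round(z,4),np.round(dF,1))
    if dF[2]>2.5: break
p,d=snap('scene');p2,_=snap('top')
for cam in('top','scene'): print(cam,[(np.round(r['at'],4).tolist(),round(r['score'],2)) for r in tip_of(cam,'stamp')])
U,V=pix('scene',Pl+[0,0,.03])[0].astype(int)
cv2.imwrite('pics/q1.png',np.hstack([cv2.resize(p[V-60:V+60,U-60:U+60],(400,400),interpolation=2),cv2.resize(p2[140:260,296:416],(400,400),interpolation=2)])[:,:,::-1])
st()
E
```

```text
top ((510.1019592285156, -239.86514282226562), (170.52622985839844, 170.49119567871094), 85.85540008544922)
far fence centre a@b=.05 4.182329046447579 slope deg -0.22177694744998383 right b@a=-.05 -4.143714114879628 -0.20770024661644887 board z 0.010241554216428583
scene ((522.3944702148438, -229.38270568847656), (231.902587890625, 213.25047302246094), 2.620974063873291)
far fence centre a@b=.05 8.229845138945947 slope deg 0.10925665916714443 right b@a=-.05 -7.5526512140057465 -0.09355046566706085 board z 0.01180506378540458
t 25.7 tcp [0.5041 0.194  0.1416] F [ 0.37  0.99 -0.99] M [-0.02  0.15  0.02] w 0.0176
t 27.32 tcp [ 0.5095 -0.2472  0.1299] F [-1.02 -0.46 -1.57] M [0.03 0.27 0.01] w 0.0177
[ 0.21  0.35  0.27  2.05 -0.32  0.58  2.21]
0.05 [ 1.   0.4 -1.1]
0.0485 [-0.9  0.5 -0.6]
0.047 [ 0.5 -0.2  0.5]
0.0455 [-2.5  1.7  5.7]
top []
scene [([0.5208, 0.2757, -0.0016], 0.73), ([0.5057, -0.2475, 0.0075], 0.58)]
t 29.18 tcp [ 0.509 -0.249  0.046] F [-2.03 -0.21  5.76] M [0.21 0.44 0.01] w 0.0176
```

View pics/q1.png

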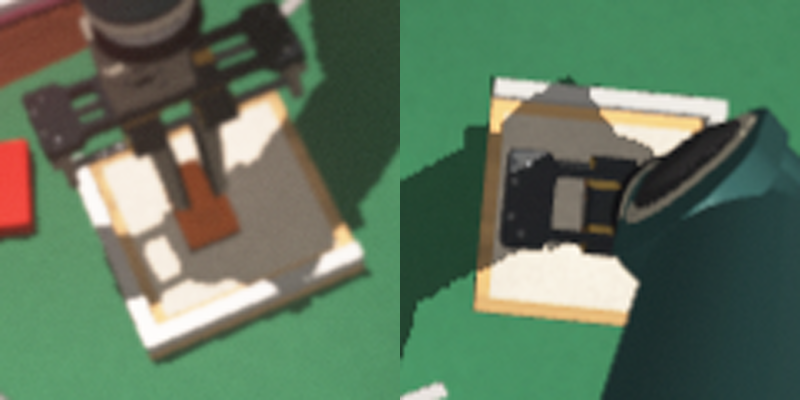

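Scene crop: the stamp stands on the board at crop px (208,215), square with the fences, gripper clear. Contact came at the expected height. I'll regrip it vertically and lower down, then press stepwise into the corner.

```bash
python3 - <<'E'
from h import *
gy=np.radians(-4.1);A=Rt(gy,0);X=kax(gy);Y=np.array([-X[1],X[0],0]);Cn=np.array([.5785,-.3185,0])
s=env.sense();P=np.array(s['ee_pos'])*[1,1,0]
effector.release()
env.movel(P+[0,0,.075],rate=.15);env.movel(P+[0,0,.075],frame=A,rate=.15)
env.movel(P+[0,0,.032],rate=.1);st();effector.grasp(40);s=st()
P=np.array(s['ee_pos']);
env.movel(P+[0,0,.003],rate=.05);env.pause(.2)
F0=np.mean([env.sense()['wrist_force'] for _ in range(1)],0)
# slide 3 mm above the board to ~8 mm short of both fences
rel=P-Cn;print('rel x,y',rel@X,rel@Y)
Q=Cn-.037*X+.029*Y;Q[2]=P[2]+.003
env.movel(Q,rate=.1);env.movel([Q[0],Q[1],P[2]],rate=.03);env.pause(.2)
s=st();p,_=snap('scene')
U,V=pix('scene',Cn)[0].astype(int);cv2.imwrite('pics/r1.png',cv2.resize(p[V-50:V+50,U-50:U+50],(500,500),interpolation=2)[:,:,::-1])
print('F0',np.round(F0,2))
E
```

```text
t 31.63 tcp [ 0.5085 -0.2494  0.0319] F [ 0.18 -0.08  0.13] M [ 0.05  0.01 -0.02] w 0.0918
t 32.74 tcp [ 0.509 -0.249  0.032] F [ 0.06  0.42 -0.19] M [ 0.01 -0.   -0.04] w 0.0177
rel x,y -0.0743357718670558 0.06432418166779606
t 34.31 tcp [ 0.5436 -0.2865  0.032 ] F [0.58 1.51 0.17] M [ 0.27 -0.07 -0.02] w 0.0178
F0 [ 0.33  0.2  -2.52]
```

View pics/r1.png

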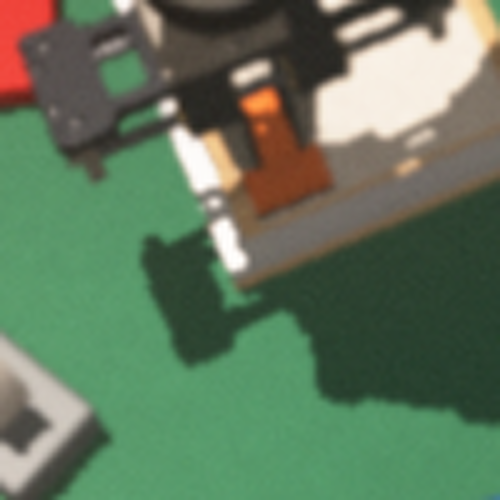

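The stamp is square and a few mm short of both fences (crop px (285,190), fence corner at (240,250)). Now I press gently with force feedback.

```bash
cat > press.py <<'E'
from h import *
gy=np.radians(-4.1);X=kax(gy);Y=np.array([-X[1],X[0],0]);Cn=np.array([.5785,-.3185,0])
q=np.array([.5436,-.2865,.032])
def frc():
    f=[]
    for _ in range(4): env.pause(.04);f.append(env.sense()['wrist_force'])
    f=np.mean(f,0);return -(f@X),f@Y,f[2]
tx=ty=6.
for i in range(70):
    fx,fy,fz=frc()
    if i%4==0 or fx>2.5 or fy>2.5: print(i,np.round([fx,fy,fz],1),np.round([(q-Cn)@X*1e3,(q-Cn)@Y*1e3],1))
    if fx>tx-1 and fy>ty-1: break
    dx=0 if fx>tx-1 else (.001 if fx<2 else .0005)
    dy=0 if fy>ty-1 else (.001 if fy<2 else .0005)
    q=q+dx*X-dy*Y
    env.movel(q,rate=.03)
    if env.sense()['t']>60: break
env.pause(.5);print(np.round(frc(),1));s=st();a=np.array(s['ee_pos'])-Cn;print('actual',a@X,a@Y)
env.pause(.5);print(np.round(frc(),1))
for cam in('scene','top'):
    snap(cam)
    for n in('stamp','knife','knife_tip','lid_edge','corner'):print(cam,n,[(np.round(r['at'],3).tolist(),round(r['score'],2)) for r in tip_of(cam,n)][:3])
p,_=snap('scene','z1.png')
U,V=pix('scene',Cn)[0].astype(int);cv2.imwrite('pics/z2.png',cv2.resize(p[V-70:V+30,U-50:U+50],(500,500),interpolation=2)[:,:,::-1])
E
python3 press.py
```

```text
0 [-0.   1.1  0.8] [-37.1  29.4]
4 [-0.3  0.4  0.9] [-33.1  25.4]
8 [0.3 0.7 1.4] [-29.1  21.4]
11 [3.4 2.7 5. ] [-26.1  18.4]
12 [4.9 4.5 6.9] [-25.6  17.9]
13 [6.5 5.  8.7] [-25.1  17.4]
14 [6.6 5.6 9.1] [-25.1  16.9]
[6.3 5.6 9.4]
t 41.02 tcp [ 0.5535 -0.2978  0.0321] F [-5.15  6.37  8.74] M [ 1.5   1.29 -0.07] w 0.0176
actual -0.026366418065167006 0.018835916289345434
[6.9 6.2 9.2]
scene stamp [([0.55, -0.298, 0.01], 0.59)]
scene knife [([0.336, -0.034, -0.003], 0.68), ([0.495, 0.015, -0.001], 0.65), ([0.4, 0.066, -0.004], 0.5)]
scene knife_tip [([0.634, 0.046, 0.001], 0.79), ([0.374, -0.133, 0.003], 0.77), ([0.371, 0.172, 0.003], 0.64)]
scene lid_edge [([0.531, 0.338, 0.189], 0.7)]
scene corner [([0.579, -0.32, 0.008], 0.72)]
top stamp [([0.741, 0.198, -0.001], 0.39)]
top knife [([0.495, 0.012, 0.008], 0.77), ([0.737, -0.07, 0.0], 0.68), ([0.404, 0.07, -0.002], 0.51)]
top knife_tip [([0.641, 0.047, 0.004], 0.91), ([0.376, 0.173, 0.004], 0.68)]
top lid_edge [([0.532, 0.338, 0.19], 0.64)]
top corner []
```

View pics/z2.png

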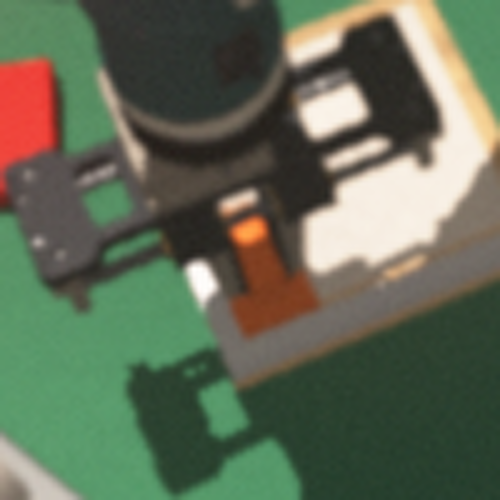

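The stamp sits in the corner touching both fences (crop px (275,300)). The knife is flat and the lid is upright at z≈0.19. But 9 N of downward load could let board friction carry part of the sideways push, so I'll relieve that and push slightly harder.

```bash
sed -n '1,/return -(f@X)/p' press.py > p2.py; cat >> p2.py <<'E'
q=Cn-.0251*X+.0169*Y;q[2]=.032
for i in range(25):
    fx,fy,fz=frc();print(np.round([fx,fy,fz],1),np.round([(q-Cn)@X*1e3,(q-Cn)@Y*1e3,q[2]*1e3],1))
    if fz<4.5 and fx>8 and fy>8: break
    if fz>=4.5 and q[2]<.0338: q=q+[0,0,.0003]
    elif fz>=4.5 and fx>8 and fy>8: break
    if fx<=8: q=q+.0005*X
    if fy<=8: q=q-.0005*Y
    env.movel(q,rate=.03)
env.pause(.6);print(np.round(frc(),1));st();env.pause(.6);print(np.round(frc(),1));s=st()
a=np.array(s['ee_pos'])-Cn;print('actual',a@X,a@Y)
snap('scene');print([(np.round(r['at'],3).tolist(),round(r['score'],2)) for r in tip_of('scene','stamp')])
E
python3 p2.py
```

```text
[6.4 6.1 9.6] [-25.1  16.9  32. ]
[7.1 6.8 9.5] [-24.6  16.4  32.3]
[7.6 7.9 8.9] [-24.1  15.9  32.6]
[8.2 8.5 8.3] [-23.6  15.4  32.9]
[7.3 8.4 6.8] [-23.6  15.4  33.2]
[6.1 7.1 3.8] [-23.1  15.4  33.5]
[6.7 8.3 5.8] [-22.6  14.9  33.5]
[5.7 7.8 2.9] [-22.1  14.9  33.8]
[7.4 9.1 4.4] [-21.6  14.4  33.8]
[7.7 9.  4.7] [-21.1  14.4  33.8]
[7.9 8.7 5.3] [-20.6  14.4  33.8]
[ 9.5 10.   6.6] [-20.1  14.4  33.8]
[9.4 9.9 7. ]
t 47.86 tcp [ 0.5561 -0.2981  0.0323] F [-8.69 11.22  6.11] M [ 2.48  2.05 -0.1 ] w 0.0178
[9.9 9.3 7.4]
t 48.62 tcp [ 0.556  -0.2981  0.0323] F [-8.67  9.71  8.  ] M [ 2.44  2.06 -0.1 ] w 0.0173
actual -0.0238724893429953 0.018736835151268425
[([0.549, -0.298, 0.009], 0.78), ([0.401, -0.407, 0.001], 0.5), ([0.764, -0.249, -0.005], 0.41)]
```

The TCP moved 2.5 mm further in x while the stamp should be against the fence, so I check whether the stamp pitched or just slid in the pads.

```bash
cat > chk.py <<'E'
from h import *
gy=np.radians(-4.1);X=kax(gy);Y=np.array([-X[1],X[0],0]);Cn=np.array([.5785,-.3185,0])
s=st();Rr=np.array(s['tcp_rot']);print('tool tilt deg',np.degrees(np.arccos(-Rr[2,1])),'tool x yaw',np.degrees(np.arctan2(Rr[1,0],Rr[0,0])), 'x pitch',np.degrees(np.arcsin(Rr[2,0])))
vv,uu=np.mgrid[0:420,0:560];uv=np.c_[uu.ravel(),vv.ravel()];acc=[]
for _ in range(6):
    p,d=snap('scene');W=world('scene',uv,depth=d.ravel())-Cn;hsv=cv2.cvtColor(p,cv2.COLOR_RGB2HSV).reshape(-1,3)
    L=np.c_[W@X,W@Y,W[:,2]]*1e3
    k=(d.ravel()>0)&(hsv[:,0]<14)&(hsv[:,1]>150)&(abs(L[:,0]+28)<35)&(abs(L[:,1]-20)<30)
    acc.append(np.c_[L[k],hsv[k]])
a=np.vstack(acc);print(len(a)/6,'z hist',np.histogram(a[:,2],bins=np.arange(8,72,4)))
f=a[(a[:,2]>24)&(a[:,2]<33)]
for _ in range(3):
    c=np.linalg.lstsq(np.c_[f[:,:2],np.ones(len(f))],f[:,2],rcond=None)[0];r=f[:,2]-np.c_[f[:,:2],np.ones(len(f))]@c;f=f[abs(r)<1.6]
print('foot plane: n',len(f)/6,'slope x deg',np.degrees(c[0]),'slope y deg',np.degrees(c[1]),'z',np.median(f[:,2]),'x range',np.percentile(f[:,0],[2,98]),'y',np.percentile(f[:,1],[2,98]),'std',r.std())
cv2.imwrite('pics/y1.png',cv2.resize(p[210:290,210:310][:, :],(800,640),interpolation=2)[:600,:,::-1]) if 0 else None
E
python3 chk.py
```

```text
t 48.73 tcp [ 0.556  -0.2981  0.0323] F [-8.89 11.02  7.37] M [ 2.42  2.03 -0.06] w 0.0177
tool tilt deg 0.6621652863695139 tool x yaw -4.041646199838464 x pitch -0.505727602684194
203.83333333333334 z hist (array([  0,   0,   0,   9, 134, 261,  72,  38,  29,  31,  40,  85, 280,
       186,  13]), array([ 8, 12, 16, 20, 24, 28, 32, 36, 40, 44, 48, 52, 56, 60, 64, 68]))
foot plane: n 35.333333333333336 slope x deg 2.884172297265035 slope y deg 0.0401639499222909 z 29.10881007920696 x range [-14.97232022   1.64452367] y [-0.18984316 34.9812466 ] std 0.859898526778557
```

```bash
cat >> chk.py <<'E'
f=a[(a[:,2]>54)&(a[:,2]<66)]
for _ in range(4):
    c=np.linalg.lstsq(np.c_[f[:,:2],np.ones(len(f))],f[:,2],rcond=None)[0];r=f[:,2]-np.c_[f[:,:2],np.ones(len(f))]@c;f=f[abs(r)<2]
print('ridge plane n',len(f)/6,'slopes',np.degrees(c[:2]),'z med',np.median(f[:,2]),'x',np.percentile(f[:,0],[2,50,98]),'y',np.percentile(f[:,1],[2,98]),'std',r.std())
U,V=pix('scene',Cn)[0].astype(int);cv2.imwrite('pics/y1.png',cv2.resize(p[V-45:V+15,U-30:U+50],(800,600),interpolation=2)[:,:,::-1])
# predicted pixel of stamp outline if upright in the corner
q=lambda x,y,z:Cn+x*X+y*Y+[0,0,z]
o=np.array([U-30,V-45])
for n,v in dict(foot_top_fl=(0,40),foot_top_fr=(0,0),foot_bl=(-56,40),foot_br=(-56,0)).items():
    print(n,np.round((pix('scene',q(v[0]/1e3,v[1]/1e3,.028))[0]-o)*10))
for x in(-50,-6):
    for y in(11,29): print('ridge',x,y,np.round((pix('scene',q(x/1e3,y/1e3,.058))[0]-o)*10))
E
python3 chk.py
```

```text
t 49.02 tcp [ 0.5561 -0.2981  0.0323] F [-7.81 11.02  7.2 ] M [ 2.39  2.03 -0.11] w 0.0179
tool tilt deg 0.6619959123463928 tool x yaw -4.044737363374495 x pitch -0.504254852860833
205.0 z hist (array([  0,   0,   0,   2, 142, 252,  81,  34,  30,  28,  51,  65, 292,
       191,  15]), array([ 8, 12, 16, 20, 24, 28, 32, 36, 40, 44, 48, 52, 56, 60, 64, 68]))
foot plane: n 37.0 slope x deg 2.448919131324296 slope y deg 0.3804866263781615 z 28.90021323896208 x range [-15.29166063   1.50048335] y [-0.41840244 35.05217108] std 0.8767025895172799
ridge plane n 54.166666666666664 slopes [-0.76895536 -1.97727699] z med 59.21442012632583 x [-34.05797142 -19.3270047   -4.14478813] y [ 9.33392692 26.30924329] std 1.0713996334647498
foot_top_fl [445. 346.]
foot_top_fr [290. 411.]
foot_bl [360. 158.]
foot_br [207. 220.]
ridge -50 11 [241. 168.]
ridge -50 29 [311. 139.]
ridge -6 11 [307. 319.]
ridge -6 29 [378. 289.]
```

View pics/y1.png

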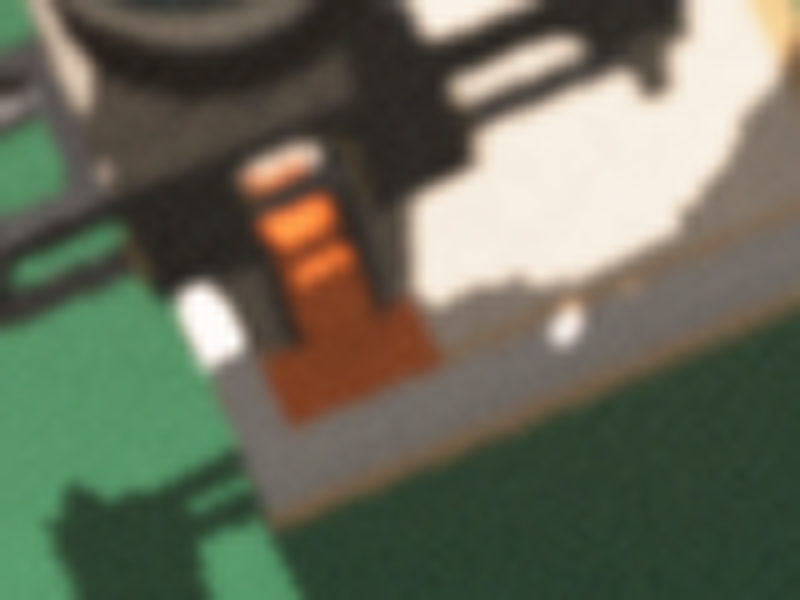

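The foot outline matches an upright stamp in the corner within about 1 px. The ridge top slopes less than 2°, both pushes are steady at 9–10 N, and the TCP has been still for over a second. The pads simply slid along the ridge, so I'm handing in.

```bash
python3 -c "
from h import *
st();workorder.finish_job();print('done')"
```

```text
t 49.33 tcp [ 0.556  -0.2981  0.0323] F [-9.86 10.24  7.23] M [ 2.38  2.04 -0.07] w 0.018
the job is handed in; nothing more can be done
done
```

The whole task was carried out and handed in at 49.3 s of the 72 s allowed. No verdict was reported, so the outcome rests on my own checks below.

**What I did**
- **Lid:** I picked up the large knife, pushed the blade under the brass lip and levered the lid along its arc until it stood upright. Then I laid the knife back down where it came from.
- **Stamp:** The open fingers only fit inside the case on a diagonal, so I went in skewed 40° and leaned 12°, and the closing jaws turned the stamp to themselves. I stood it on the guide, regripped it vertically and lower down, and pressed it into the corner in small force-checked steps.

**Last checks**
- **Fences:** The push measured at the wrist held steady at about 9–10 N toward each fence, with no ramming. This is not the fence contact itself. About 7 N also bears down on the board, and friction there may carry some of the push.
- **Stamp position:** The gripper was at rest with a width of 18 mm. The stamp's outline matched an upright stamp in the corner to about 1 pixel.
- **Knife and lid:** The knife was flat on the desk (tip at about z 0.001–0.004 m), and the lid edge was at z ≈ 0.19 m, so about upright.
- **Bystanders:** I did not measure them again at the end. In the pictures after levering they looked unmoved.

**What did not agree**
- **Pads slid:** During the last harder push the gripper moved 2.5 mm further toward the far fence. I took this as the pads sliding along the ridge, because the picture showed no tilt.
- **Tilt readings:** The noisy depth fits gave slopes of +2.4 to +2.9° for the foot and −0.8° and −2.0° for the ridge top. All are under the 4° limit.
- **Stamp from the top camera:** The last check from that camera missed the stamp because the arm was in the way.

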